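# Lock the slide carriage with a quick-release pin

### The arm

A 7-joint arm with a two-finger parallel gripper is mounted at the origin on a cart in front of the work surface, level with it; the furniture and walls round the work are solid. World frame = base frame: x ahead of the robot, y to its left, z up, the work surface at z = 0. Lengths are in m, angles in rad, forces in N, time in s.
With the tool pointing down it reaches from about 0.4 to 0.9 m from the base axis. Payload 5.5 kg.
Tool frame: the origin (TCP) lies between the finger pads; the fingertips stand 11 mm ahead of it and the grasp point (between the pads) lies 8 mm behind it; z points along the fingers, y is the line along which they close (so a half turn about z gives the same grasp; the last joint's range is limited). The gripper opens to 92 mm and grips with 3 to 60 N. Pads are 19 mm wide; open, the fingers measure 130 mm over their backs; the gripper's body (75 mm by 190 mm) begins 47 mm behind the grasp point.
Start: joints at [-0.967, 0.501, -0.427, 1.55, 0.221, 1.138, -0.21], TCP at [0.217, 0.613, 0.238] pointing down, gripper open.
Joint ranges: [-2.88, 2.88], [-0.31, 2.03], [-1.54, 1.56], [0.2, 2.42], [-1.41, 4.55], [0.19, 2.02], [-2.57, 2.57]. Speed limits (rad/s): [2.57, 2.57, 3.14, 3.14, 3.14, 3.14, 3.14].

### API

Orientations are given as a unit quaternion [w, x, y, z].
In Python, from plant import robot gives the robot as it stands.
- The arm moves only by the tool apply_moves, never from a script. Its argument "rows" is a list of rows, each an object of numbers: "dx", "dy", "dz": the shift along the tool's x, y, z as a fraction of full scale; "turn": the turn about the tool's z as a fraction of full scale. In form: [{"dx": .., "dy": .., "dz": .., "turn": ..}, ...]. A call has 1 to 5 rows; each row shifts and turns the commanded pose from where the row before left it, along the tool's axes as they then stand; what a row does not reach is not made up. Full scale, the value 1, is 0.3 m for a shift and 360 degrees for a turn. A row lasts 1/8 s, in which the tool goes at most 62.5 mm and 10.7 degrees, less where a joint would pass 70% of its speed; a pose out of reach is approached as far as the arm can. A call with a number of a shift or a turn outside -1 to 1 is refused whole. A call with a gripper value outside its range is refused whole. "gripper" is the closure, from 0 (fully open) to 1 (shut), set as the call begins (left out, the last holds). The fingers move at their own pace and stop on an object; "force" is the grip in N (left out, the last holds). Time passes only in rows, so rows that do not move let the fingers close. It gives the time, the measured TCP pose, the force, the opening and the grip force at its end, in the units of the state.
- robot.sense(): the state, without advancing time (a new reading comes with each control period).
- robot.grab_frame(name): name is "scene" or "top" or "wrist"; returns a dict with "pixels" (480x640x3 uint8, red, green, blue), "fovy" (degrees; the focal length in pixels is half the picture's height over the tangent of half this angle, whatever the lens; pixels are square), "cx", "cy" (the principal point, pixels), "origin" and "rotation" of the camera in the world. Camera axes: x right, y up, looking along -z (the intrinsics and any distortion apply to the point x, -y, -z); pixel columns grow to the right and rows downward; lengths in m; the calibration is good to about 2 mm. The wrist camera is an equidistant fisheye: a pixel r from the principal point sees the ray r / f radians off the axis. A picture is of the moment at which its call begins. There is no depth.
- robot.hand_in(): hands the job in; it is judged then, once.
The state is a dict: "clock": time; "q": joint angles; "qvel": joint speeds; "joint_torque": joint torques, N m; "tcp_pos": TCP position; "tcp_rot": TCP orientation; "wrist_force": force on the tool from outside, world axes, zero at the start; "wrist_torque": the same for the moment, N m; "finger_gap": opening from 0.0 (shut) to 1.0 (fully open); "gripper_force": force on a finger pad.
Only numpy, scipy, OpenCV 4.12 (cv2) and the standard library are available. Lean on these libraries where they do the work, as an engineer would, in place of code of your own. Each camera call takes 0.05 s, during which the arm holds its last target. There are 200 camera calls.

### The job

Lock the carriage of the linear slide with the quick-release pin that stands in its stand. Squeeze the button in the side of the pin's grip and keep it in, put the pin down through the carriage's bore, and with it feel out where between the two notches of the slide the hidden hole of the index bar lies, sliding the carriage along; push the pin down gently through both until its collar rests flat on the carriage, then let it go so that the button springs out and the pin is locked. Leave the beaker, the tape roll and the timer where they are.

Things in the scene. Friction and masses are not known exactly. Their poses are not given: they have to be found in the camera images.
- pin_grip (a point): Quick-release (ball-lock) pin, 98 mm long, about 0.1 kg, upright in its stand. Point: centre of its black grip block, 16 mm (its x) by 20 mm (its y) by 48 mm high; z up along the pin. In its +y face is a grey button, 11 mm wide, 22 mm high, centred at this height, 4 mm proud: fingers closing along the pin's y at this point squeeze it flush (24 mm wide out, 20 mm in).
- pin_collar (a point): Centre of the underside of the pin's steel collar (26 mm diameter, 4 mm thick), 28 mm below pin_grip on the pin's axis; same axes. A locking ball in the shank, 30 to 35 mm below this point, stands 3 mm out on the button's side (+y) while the button is out and catches on the slide's holes; with the button in it is sunk.
- pin_nose (a point): Centre of the pin's nose end, 72 mm below pin_grip and 44 mm below the collar's underside; same axes. The shank is 12 mm in diameter; the flat nose is 9 mm across, with a bevel 4 mm high.
- pin_button (a joint): Travel of the pin's button (m): 0 fully out (ball out, locked), 0.004 flush with the grip (ball sunk); the ball clears the holes beyond 0.0033. A spring pushes it out: about 3 N start it, 9 N hold it flush; grip with 20 to 40 N.
- stand: Fixed stand for the pin: a grey block 60x60 mm on a dark foot, 50 mm high, with an upright hole of 21 mm in which the pin hangs loosely by its collar, free to be lifted out whether the button is in or out. Origin in the centre of its underside, z up.
- slide_base: Fixed linear slide on the desk, bed 170 mm (x) by 360 mm (y), 42 mm high. Origin in the centre of its underside, z up; the carriage runs along its y.
- bar_mid (a point): Point midway between the notches on the top face of the steel index bar, which lies under the carriage (top 38 mm, underside 30 mm above the desk, free below). The bar is firmly fixed and has one upright hole of 13.6 mm, hidden under the carriage, at an unmeasured place on the line from notch_right to notch_left, different each time. Same axes as slide_base.
- notch_right (a point): Point on the top face of the index bar abreast of the right (-y) one of two dark notches on the front lip of the slide. Same axes as slide_base.
- notch_left (a point): Same, abreast of the left (+y) notch, 36 mm from notch_right. The index hole's centre lies between the two notches, at least 2 mm from either.
- bore (a point): Centre of the upper mouth of the carriage's bore, an upright through hole of 14 mm with a 2 mm chamfer in the aluminium front bar of the carriage (38 mm by 190 mm, 18 mm thick, its top 58 mm above the desk). It runs 2 mm above the index bar. A clear 24-well plate is fixed on the carriage from 52 mm behind the bore, 69 mm above the desk. Same axes as slide_base.
- carriage (a joint): Position of the carriage along the slide's +y (m), 0 to 0.14. It stays where it is left and slides with about 2 N, also when the pin standing in its bore is moved along; at the start the bore lies to the right of the right notch. When its pointer line is midway between the notches it reads 0.07.
- beaker: Glass beaker, 72 mm diameter, 93 mm high, loose; to be left alone. Origin in the centre of its underside.
- tape: Roll of tape lying flat, 72 mm diameter, 18 mm high, loose; to be left alone. Origin in the centre of its underside.
- timer: White lab timer, 36x66x56 mm, loose; to be left alone. Origin in the centre of its underside.
Mind the look-alikes: they are no part of the job. Leave any turquoise look-alike of the part that bears pin_grip alone.

How it is judged:
On the way, in this order (a step that is already met when the one before it is completed fails the run):
1. the pin is lifted out of its stand (z of pin_grip in the frame of stand above 0.125 m), for 0.1 s.
2. the pin's nose has dropped through the carriage's bore into the hole of the index bar, the button held in (distance between pin_grip and bore below 0.046 m and horizontal distance between pin_grip and bore below 0.006 m and value of joint pin_button above 0.003 m), for 0.1 s.
3. the pin is through the index bar, its collar on the carriage, the button still held in (z of pin_grip in the frame of slide_base below 0.088 m and horizontal distance between pin_grip and bore below 0.005 m and value of joint pin_button above 0.003 m), for 0.1 s.
At the end, for the whole second after the job is handed in: The pin stands upright (within 0.06 rad) in the carriage's bore (within 5 mm of its axis) and through the index bar, its collar on the carriage's top within 2 mm, its button sprung out (within 1 mm), at rest, the bore between the notches (z of pin_grip in the frame of slide_base below 0.088 m and horizontal distance between pin_grip and bore below 0.005 m and angle between pin_grip's own z axis and vertical below 0.06 rad and value of joint pin_button below 0.001 m and linear speed of pin below 0.01 m/s and value of joint carriage between 0.049 and 0.091 m); the robot touches nothing.
It fails at once if the pin is pressed on the slide or its carriage with more than 40 N (contact force between pin and slide_base above 40 N).
It fails at once if the beaker, the tape roll or the timer is moved by more than 15 mm (distance of any of beaker, tape, timer from where it was at the start of the episode above 0.015 m).
It also fails if it takes over 72 s, if anything falls off the work surface, if the arm or the gripper's body presses on something with over 40 N, if the wrist force passes 120 N, or if a joint passes its speed limit or range.

## Working session

There is one attempt and no reset: what is moved stays moved. The work goes in short steps, Python scripts to look and compute and a tool call to move; the robot and the scene stay as the last step left them, time stands still between calls to the robot, and variables do not carry over. Pictures are saved under pics/ and viewed, at most 10 in all, crops included, and the job is handed in when it is done.

Besides the shell and the picture viewer there is one more tool, called as name([rows], argument=value, ...), one row to a line, values as JSON. apply_moves: Moves the arm, as the interface text tells. Its arguments: {"type":"object","properties":{"rows":{"type":"array"},"gripper":{"type":"number"},"force":{"type":"number"}},"required":["rows"]}

```bash
mkdir -p pics; cat > h.py <<'E'
import numpy as np, cv2, pickle
from plant import robot
def snap(n,fn):
    f=robot.grab_frame(n); pickle.dump(f,open(f'pics/{fn}.pkl','wb'))
    cv2.imwrite(f'pics/{fn}.png',f['pixels'][:,:,::-1]); return f
def load(fn): return pickle.load(open(f'pics/{fn}.pkl','rb'))
def ray(f,u,v,fish=False):
    F=240/np.tan(np.radians(f['fovy'])/2); x=(u-f['cx']);y=(v-f['cy'])
    if fish:
        r=np.hypot(x,y);t=r/F; d=np.array([np.sin(t)*x/max(r,1e-9),-np.sin(t)*y/max(r,1e-9),-np.cos(t)])
    else: d=np.array([x/F,-y/F,-1])
    return np.array(f['origin']),np.array(f['rotation']).reshape(3,3)@d
def atz(f,u,v,z,fish=False):
    o,d=ray(f,u,v,fish); return o+d*(z-o[2])/d[2]
def proj(f,p,fish=False):
    F=240/np.tan(np.radians(f['fovy'])/2)
    c=np.array(f['rotation']).reshape(3,3).T@(np.array(p)-f['origin']); 
    if fish:
        r=np.hypot(c[0],c[1]);t=np.arctan2(r,-c[2]);return np.array([f['cx']+F*t*c[0]/r,f['cy']-F*t*c[1]/r])
    return np.array([f['cx']+F*c[0]/-c[2],f['cy']-F*c[1]/-c[2]])
E
python3 - <<'E'
from h import *
for n in ['scene','top','wrist']:
    f=snap(n,n+'0'); print(n,f['fovy'],f['cx'],f['cy'],f['origin'],np.round(f['rotation'],3).tolist(),[k for k in f])
s=robot.sense(); print(s)
E
```

```text
scene 53.996275212957194 324.6218733573379 229.2195366060919 [ 0.11716356 -1.09441086  0.5377028 ] [0.821, 0.526, -0.125, -0.183] ['pixels', 'fovy', 'cx', 'cy', 'origin', 'rotation']
top 42.45935651002018 322.3443483141276 229.48732144710408 [ 0.40527675 -0.16642093  1.32898032] [-0.702, -0.028, 0.044, 0.711] ['pixels', 'fovy', 'cx', 'cy', 'origin', 'rotation']
wrist 65.70646984690485 317.9303063364978 245.0337560458748 [0.15406202 0.63524516 0.3837121 ] [0.81, -0.105, -0.073, 0.573] ['pixels', 'fovy', 'cx', 'cy', 'origin', 'rotation']
{'clock': 0.15, 'q': array([-0.96679866,  0.50163808, -0.42683789,  1.55120156,  0.22076629,
        1.13827595, -0.21030465]), 'qvel': array([ 6.32971178e-05, -1.98700819e-03, -1.29481156e-03, -2.09150902e-03,
       -3.24077954e-05, -4.79270330e-04,  5.71070881e-04]), 'joint_torque': array([-6.32377487e-03, -5.67106962e+01, -5.82480580e+00, -2.79457498e+01,
       -6.86212932e-02,  2.64909019e-02,  9.76022420e-05]), 'tcp_pos': array([0.21709651, 0.61212659, 0.23691734]), 'tcp_rot': array([-1.72940550e-04,  1.69561807e-01,  9.85519276e-01, -7.21026481e-04]), 'wrist_force': array([-0.42341058, -0.80719214,  0.28747275]), 'wrist_torque': array([0.03535352, 0.01262017, 0.07146842]), 'gripper_force': 0.0, 'finger_gap': 1.0029342959808139}
```

View pics/top0.png

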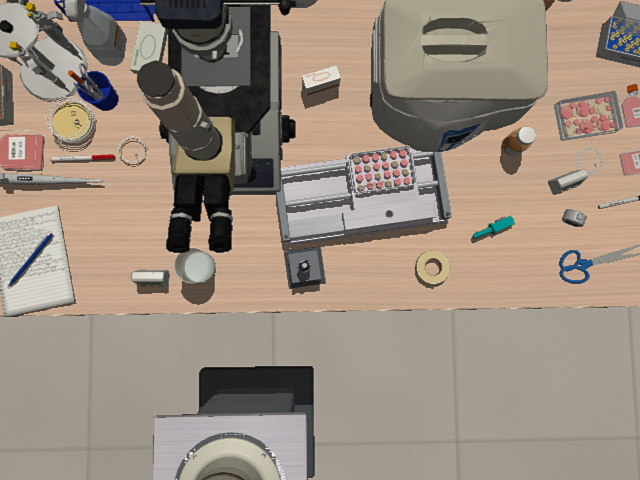

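View pics/scene0.png

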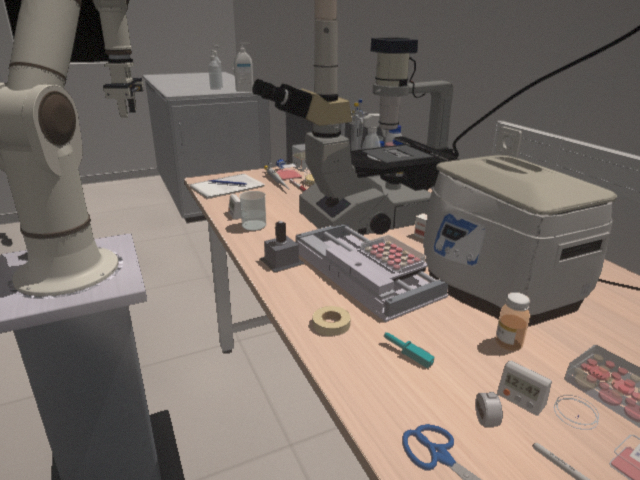

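```bash
sed -i "s/np.array(f\['rotation'\]).reshape(3,3)/Rm(f)/" h.py; cat >> h.py <<'E'
from scipy.spatial.transform import Rotation as R
def Rm(f):
    q=np.array(f['rotation']); return R.from_quat(q[[1,2,3,0]]).as_matrix()
E
python3 - <<'E'
from h import *
f=load('top0'); c=f['pixels'][140:290,265:465,::-1]
cv2.imwrite('pics/c1.png',cv2.resize(c,None,fx=4,fy=4,interpolation=cv2.INTER_CUBIC))
for n,u,v,z in [('stand',305,268,.05),('grip top',304,265,.1),('bore',389,213,.058),('LL',283,243,.042),('LR',450,212,.042),('beaker',195,267,.09),('tape',433,268,.018),('timer',150,278,.05)]: print(n,atz(f,u,v,z).round(3))
E
```

```text
stand [ 0.457 -0.161  0.05 ]
grip top [ 0.461 -0.159  0.1  ]
bore [ 0.568 -0.337  0.058]
LL [ 0.51  -0.115  0.042]
LR [ 0.571 -0.468  0.042]
beaker [0.46  0.058 0.09 ]
tape [ 0.454 -0.433  0.018]
timer [0.44  0.157 0.05 ]
```

View pics/c1.png

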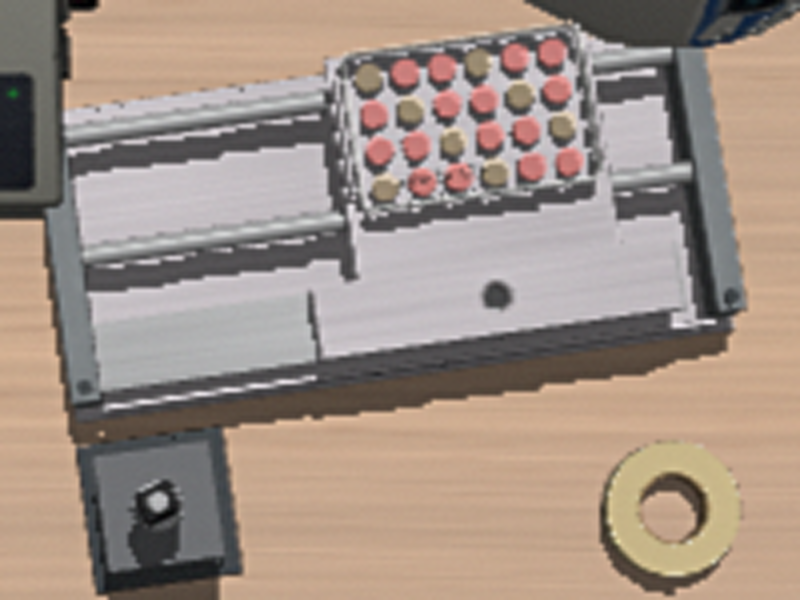

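```bash
python3 - <<'E'
from h import *
t=load('top0');s=load('scene0')
for a,b in [((178,247),(258,86)),((220,248),(270,95)),((304,265),(280.5,223)),((155,80),(325,0))]:
    o1,d1=ray(t,*a);o2,d2=ray(s,*b)
    A=np.c_[d1,-d2];x=np.linalg.lstsq(A,o2-o1,rcond=None)[0]; p=o1+d1*x[0];q=o2+d2*x[1];print(p.round(3),q.round(3))
T=R.from_quat([0.16956,0.98552,-0.0007,-0.00017]).as_matrix();print(T.round(3))
p=np.array([.2171,.6121,.2369])
for w in [(.30,.42,.42),(.38,.15,.42),(.42,-.16,.30)]: 
    print((T.T@(np.array(w)-p)/.3).round(3)); p=np.array(w)
E
```

```text
[0.478 0.032 0.378] [0.482 0.031 0.378]
[ 0.477 -0.03   0.366] [ 0.489 -0.034  0.366]
[ 0.461 -0.159  0.099] [ 0.46  -0.159  0.099]
[0.674 0.023 0.572] [0.658 0.031 0.568]
[[-0.942  0.334 -0.001]
 [ 0.334  0.942 -0.001]
 [ 0.    -0.001 -1.   ]]
[-0.474 -0.512 -0.61 ]
[-0.552 -0.759  0.001]
[-0.471 -0.929  0.401]
```

apply_moves([
  {"dx": -0.08, "dy": -0.085, "dz": -0.15},
  {"dx": -0.08, "dy": -0.085, "dz": -0.15},
  {"dx": -0.08, "dy": -0.085, "dz": -0.15},
  {"dx": -0.08, "dy": -0.085, "dz": -0.15},
  {"dx": -0.08, "dy": -0.085, "dz": -0.15},
], gripper=0)

```text
$.rows[0]: bad value
```

apply_moves([
  {"dx": -0.08, "dy": -0.085, "dz": -0.15, "turn": 0},
  {"dx": -0.08, "dy": -0.085, "dz": -0.15, "turn": 0},
  {"dx": -0.08, "dy": -0.085, "dz": -0.15, "turn": 0},
  {"dx": -0.08, "dy": -0.085, "dz": -0.15, "turn": 0},
  {"dx": -0.08, "dy": -0.085, "dz": -0.15, "turn": 0},
])

```text
clock: 0.78
tcp_pos: [0.288, 0.451, 0.464]
tcp_rot: [0.0, 0.17, 0.986, -0.0]
wrist_force: [0.6, 0.5, 0.5]
finger_gap: 1.006
gripper_force: 0.0
```

apply_moves([
  {"dx": -0.1, "dy": -0.14, "dz": -0.024, "turn": 0},
  {"dx": -0.1, "dy": -0.14, "dz": -0.024, "turn": 0},
  {"dx": -0.1, "dy": -0.14, "dz": -0.024, "turn": 0},
  {"dx": -0.1, "dy": -0.14, "dz": -0.024, "turn": 0},
  {"dx": -0.1, "dy": -0.14, "dz": -0.024, "turn": 0},
])

```text
clock: 1.4
tcp_pos: [0.359, 0.2025, 0.4989]
tcp_rot: [0.0, 0.17, 0.986, 0.0]
wrist_force: [0.7, -0.3, -0.6]
finger_gap: 0.999
gripper_force: 0.0
```

apply_moves([
  {"dx": -0.08, "dy": -0.184, "dz": 0, "turn": 0},
  {"dx": -0.08, "dy": -0.184, "dz": 0, "turn": 0},
  {"dx": -0.08, "dy": -0.184, "dz": 0, "turn": 0},
  {"dx": -0.08, "dy": -0.184, "dz": 0, "turn": 0},
  {"dx": -0.08, "dy": -0.184, "dz": 0, "turn": 0},
])

```text
clock: 2.02
tcp_pos: [0.3793, -0.0979, 0.4987]
tcp_rot: [0.0, 0.169, 0.986, 0.0]
wrist_force: [1.1, 0.6, -0.8]
finger_gap: 0.998
gripper_force: 0.0
```

apply_moves([
  {"dx": -0.08, "dy": -0.055, "dz": 0.1, "turn": 0},
  {"dx": -0.08, "dy": -0.055, "dz": 0.15, "turn": 0},
  {"dx": -0.08, "dy": -0.055, "dz": 0.15, "turn": 0},
  {"dx": 0, "dy": 0, "dz": 0.15, "turn": 0},
  {"dx": 0, "dy": 0, "dz": 0.15, "turn": 0},
])

```text
clock: 2.65
tcp_pos: [0.4308, -0.1668, 0.287]
tcp_rot: [-0.0, 0.17, 0.985, -0.0]
wrist_force: [1.6, 1.2, 0.4]
finger_gap: 0.999
gripper_force: 0.0
```

```bash
python3 - <<'E'
from h import *
f=snap('wrist','w1'); print(f['origin'],Rm(f).round(3).tolist(),robot.sense()['tcp_pos'])
print(proj(f,(.46,-.159,.1),True),proj(f,(.568,-.337,.058),True))
E
```

```text
[ 0.36775578 -0.14382488  0.43399188] [[0.334, -0.912, -0.239], [0.943, 0.323, 0.085], [0.0, -0.254, 0.967]] [ 0.42722952 -0.16547806  0.28150797]
[335.54027072 249.60520887] [223.66108838 367.40775599]
```

View pics/w1.png

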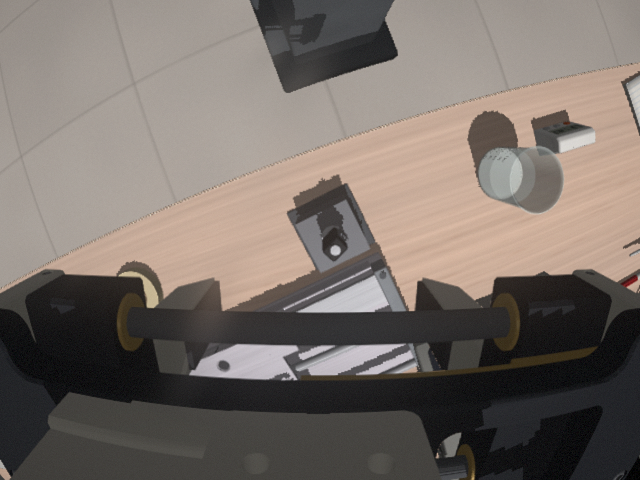

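```bash
python3 - <<'E'
from h import *
a=load('w1')['pixels'][205:275,300:370,::-1];b=load('top0')['pixels'][245:290,282:327,::-1];c=load('scene0')['pixels'][215:265,260:310,::-1]
cv2.imwrite('pics/c2.png',np.hstack([cv2.resize(x,(266,400) if 0 else (266,266),interpolation=cv2.INTER_CUBIC) for x in (a,b,c)]))
E
```

```text
(no output)
```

View pics/c2.png

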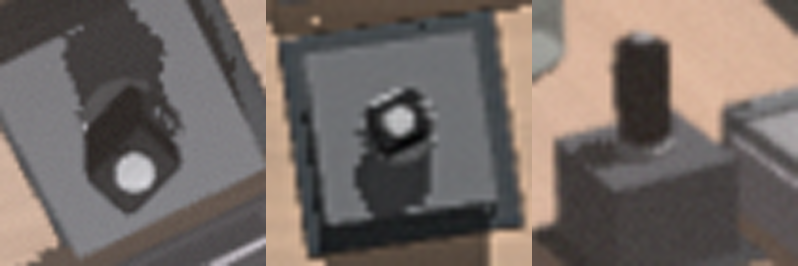

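apply_moves([
  {"dx": 0, "dy": 0, "dz": 0.13, "turn": 0},
  {"dx": 0, "dy": 0, "dz": 0.13, "turn": 0},
  {"dx": 0, "dy": 0, "dz": 0.1, "turn": 0},
  {"dx": 0, "dy": 0, "dz": 0, "turn": 0},
])

```text
clock: 3.2
tcp_pos: [0.4296, -0.1661, 0.1796]
tcp_rot: [-0.002, 0.17, 0.986, 0.0]
wrist_force: [-0.7, -0.3, -0.1]
finger_gap: 1.0
gripper_force: 0.0
```

```bash
python3 - <<'E'
from h import *
f=snap('wrist','w2'); p=proj(f,(.46,-.159,.09),True); print(p,robot.sense()['tcp_pos'])
u,v=np.round(p).astype(int); u0,v0=u-60,v-60
print(u0,v0)
cv2.imwrite('pics/c3.png',cv2.resize(f['pixels'][v0:v0+120,u0:u0+120,::-1],(600,600),interpolation=cv2.INTER_CUBIC))
E
```

```text
[341.57317067 289.96020065] [ 0.4308528  -0.16654781  0.18100073]
282 230
```

View pics/c3.png

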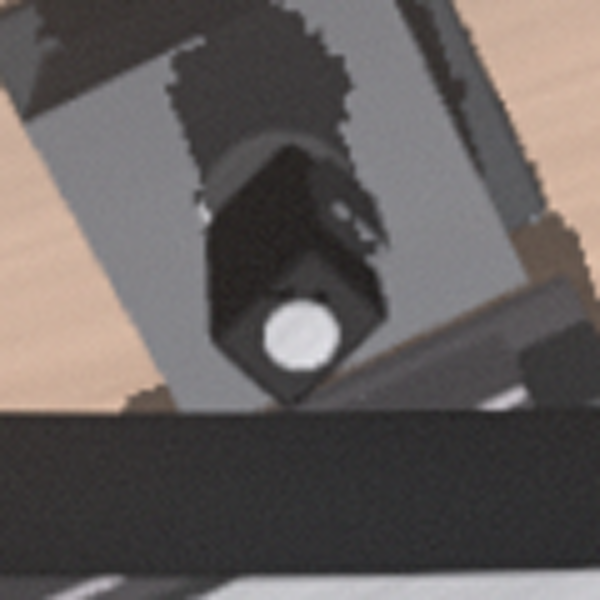

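```bash
python3 - <<'E'
from h import *
f=load('w2')
P={n:atz(f,282+u/5,230+v/5,.102,True) for n,(u,v) in dict(L=(213,335),B=(292,403),Rr=(385,312),T=(302,262),C=(301,335)).items()}
for n in P: print(n,P[n].round(4))
for a,b in ['LB',('B','Rr'),('Rr','T'),'TL']:
    d=P[b]-P[a];print(a,b,np.hypot(*d[:2]).round(4),np.degrees(np.arctan2(d[1],d[0])).round(1))
print(atz(f,282+365/5,230+240/5,.09,True))
E
```

```text
L [ 0.4563 -0.1702  0.102 ]
B [ 0.4691 -0.1636  0.102 ]
Rr [ 0.4608 -0.148   0.102 ]
T [ 0.4505 -0.1561  0.102 ]
C [ 0.4601 -0.1594  0.102 ]
L B 0.0144 27.5
B Rr 0.0176 117.9
Rr T 0.0131 -142.0
T L 0.0153 -67.8
[ 0.45483087 -0.1476722   0.09      ]
```

apply_moves([
  {"dx": -0.083, "dy": 0.056, "dz": 0, "turn": 0},
  {"dx": 0, "dy": 0, "dz": 0, "turn": -0.0267},
  {"dx": 0, "dy": 0, "dz": 0, "turn": -0.0267},
  {"dx": 0, "dy": 0, "dz": 0, "turn": -0.0267},
  {"dx": 0, "dy": 0, "dz": 0, "turn": -0.0267},
])

```text
clock: 3.88
tcp_pos: [0.4617, -0.1595, 0.1832]
tcp_rot: [0.002, -0.167, 0.986, -0.001]
wrist_force: [-0.1, -1.3, 0.8]
finger_gap: 1.003
gripper_force: 0.0
```

apply_moves([
  {"dx": 0, "dy": 0, "dz": 0, "turn": -0.0267},
  {"dx": 0, "dy": 0, "dz": 0, "turn": 0},
])

```text
clock: 4.12
tcp_pos: [0.4615, -0.1596, 0.1828]
tcp_rot: [0.002, -0.246, 0.969, -0.001]
wrist_force: [-0.4, -0.6, 0.3]
finger_gap: 1.001
gripper_force: 0.0
```

```bash
python3 - <<'E'
from h import *
s=robot.sense();print(s['q'].round(2),s['tcp_pos']);q=s['tcp_rot'];T=R.from_quat(q[[1,2,3,0]]).as_matrix();print(T.round(3))
print(T.T@(np.array([.460,-.159,.07])-s['tcp_pos'])/.3)
E
```

```text
[ 0.06  0.25  0.25  2.02 -0.08  0.87  2.42] [ 0.46151597 -0.15957804  0.18281088]
[[-0.879 -0.476  0.003]
 [-0.476  0.879 -0.001]
 [-0.003 -0.002 -1.   ]]
[0.00450754 0.00488705 0.37601638]
```

apply_moves([
  {"dx": 0.0045, "dy": 0.005, "dz": 0.1, "turn": 0},
  {"dx": 0, "dy": 0, "dz": 0.1, "turn": 0},
  {"dx": 0, "dy": 0, "dz": 0.1, "turn": 0},
  {"dx": 0, "dy": 0, "dz": 0.076, "turn": 0},
  {"dx": 0, "dy": 0, "dz": 0, "turn": 0},
])

```text
clock: 4.75
tcp_pos: [0.4577, -0.1583, 0.0674]
tcp_rot: [-0.001, -0.245, 0.97, 0.0]
wrist_force: [-0.5, -0.1, 0.6]
finger_gap: 1.004
gripper_force: 0.0
```

apply_moves([
  {"dx": 0, "dy": 0, "dz": 0, "turn": 0},
  {"dx": 0, "dy": 0, "dz": 0, "turn": 0},
  {"dx": 0, "dy": 0, "dz": 0, "turn": 0},
  {"dx": 0, "dy": 0, "dz": 0, "turn": 0},
  {"dx": 0, "dy": 0, "dz": 0, "turn": 0},
], gripper=1, force=30)

```text
clock: 5.38
tcp_pos: [0.4583, -0.1585, 0.0681]
tcp_rot: [0.0, -0.246, 0.969, -0.0]
wrist_force: [-0.2, -0.3, -0.4]
finger_gap: 0.51
gripper_force: 0.0
```

apply_moves([
  {"dx": 0, "dy": 0, "dz": 0, "turn": 0},
  {"dx": 0, "dy": 0, "dz": 0, "turn": 0},
  {"dx": 0, "dy": 0, "dz": 0, "turn": 0},
  {"dx": 0, "dy": 0, "dz": 0, "turn": 0},
  {"dx": 0, "dy": 0, "dz": 0, "turn": 0},
])

```text
clock: 6.0
tcp_pos: [0.4582, -0.1585, 0.0678]
tcp_rot: [-0.0, -0.246, 0.969, 0.0]
wrist_force: [-0.3, -0.3, -0.6]
finger_gap: 0.217
gripper_force: 30.0
```

apply_moves([
  {"dx": 0, "dy": 0, "dz": 0, "turn": 0},
  {"dx": 0, "dy": 0, "dz": 0, "turn": 0},
  {"dx": 0, "dy": 0, "dz": 0, "turn": 0},
  {"dx": 0, "dy": 0, "dz": 0, "turn": 0},
])

```text
clock: 6.5
tcp_pos: [0.4582, -0.1584, 0.0679]
tcp_rot: [-0.0, -0.246, 0.969, 0.0]
wrist_force: [-0.0, -0.4, -1.5]
finger_gap: 0.212
gripper_force: 30.0
```

apply_moves([
  {"dx": 0, "dy": 0, "dz": -0.07, "turn": 0},
  {"dx": 0, "dy": 0, "dz": -0.1, "turn": 0},
  {"dx": 0, "dy": 0, "dz": -0.13, "turn": 0},
  {"dx": 0, "dy": 0, "dz": 0, "turn": 0.025},
  {"dx": 0, "dy": 0, "dz": 0, "turn": 0.025},
])

```text
clock: 7.12
tcp_pos: [0.4585, -0.1585, 0.1586]
tcp_rot: [0.001, -0.089, 0.996, -0.0]
wrist_force: [-0.5, 0.7, -1.3]
finger_gap: 0.216
gripper_force: 30.0
```

```bash
python3 - <<'E'
from h import *
s=robot.sense();print(s['q'].round(2),s['tcp_pos'],s['finger_gap']);q=s['tcp_rot'];T=R.from_quat(q[[1,2,3,0]]).as_matrix();print(T.round(3))
print(T.T@(np.array([.568,-.337,.16])-s['tcp_pos'])/.3)
E
```

```text
[ 0.01  0.29  0.31  2.05 -0.12  0.82  2.14] [ 0.45851429 -0.15850178  0.15861104] 0.21588447758736357
[[-0.984 -0.178  0.001]
 [-0.178  0.984  0.   ]
 [-0.001 -0.    -1.   ]]
[-0.25341035 -0.65038099 -0.0041686 ]
```

apply_moves([
  {"dx": -0.06, "dy": -0.13, "dz": 0, "turn": 0},
  {"dx": -0.065, "dy": -0.13, "dz": 0, "turn": 0},
  {"dx": -0.065, "dy": -0.13, "dz": 0, "turn": 0},
  {"dx": -0.063, "dy": -0.128, "dz": 0, "turn": 0},
  {"dx": 0, "dy": 0, "dz": 0, "turn": 0},
])

```text
clock: 7.75
tcp_pos: [0.5619, -0.3008, 0.1575]
tcp_rot: [0.0, -0.09, 0.996, -0.001]
wrist_force: [-0.3, 0.3, -0.6]
finger_gap: 0.215
gripper_force: 30.0
```

```bash
python3 - <<'E'
from h import *
s=robot.sense();print(s['q'].round(2),s['tcp_pos'],s['finger_gap'])
f=snap('wrist','w3'); p=proj(f,(.568,-.337,.058),True); print(p)
cv2.imwrite('pics/c4.png',cv2.resize(f['pixels'][150:390,150:470,::-1],(800,600),interpolation=cv2.INTER_CUBIC))
E
```

```text
[ 0.22  0.54  0.32  1.68 -0.2   0.95  2.36] [ 0.56191694 -0.30083913  0.15753231] 0.2152235837866732
[265.00809445 247.37018952]
```

View pics/c4.png

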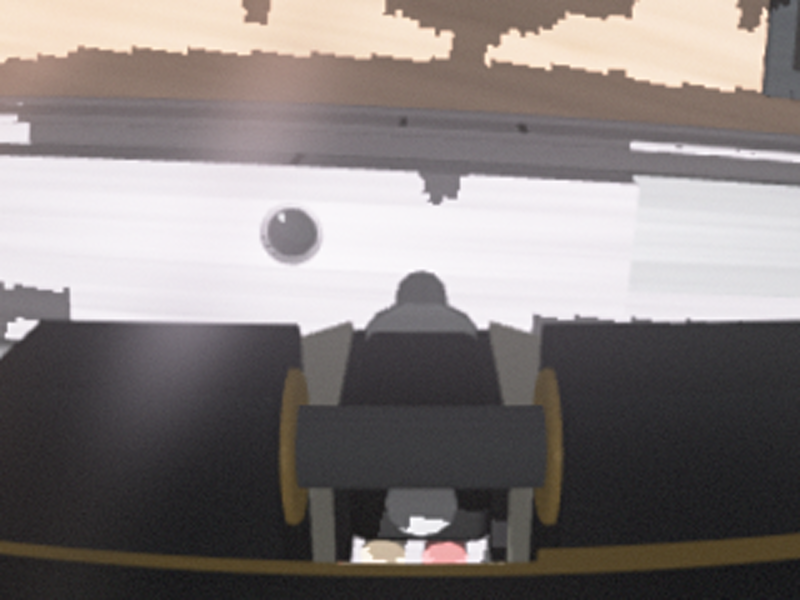

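```bash
python3 - <<'E'
from h import *
f=load('w3'); g=lambda u,v,z: atz(f,150+u*.4,150+v*.4,z,True)
b=g(291,234,.058);print('bore',b.round(4))
n1=g(403,122,.042);n2=g(522,128,.042);print(n1.round(4),n2.round(4),np.linalg.norm(n1-n2),np.degrees(np.arctan2(*(n2-n1)[[1,0]])))
e1=g(5,157,.058);e2=g(620,180,.058);print('edge',np.degrees(np.arctan2(*(e2-e1)[[1,0]])))
y=(e2-e1)/np.linalg.norm(e2-e1)
print('y',y,'bore->n1',(n1-b)@y,(n2-b)@y)
t=robot.sense()['tcp_pos']
for z in(.0955,.0995,.1395):
  p=proj(f,(t[0],t[1],z),True);print(z,(p-150)/.4)
E
```

```text
bore [ 0.5652 -0.3364  0.058 ]
[ 0.5313 -0.3114  0.042 ] [ 0.5268 -0.2777  0.042 ] 0.034003768204392784 97.7165289755114
edge 97.91358061530993
y [-0.13767932  0.99047686  0.        ] bore->n1 0.02943895541268276 0.06344252251735595
0.0955 [429.78709175 284.98289753]
0.0995 [429.92448146 290.21076675]
0.1395 [431.6045991  354.71894941]
```

apply_moves([
  {"dx": 0.014, "dy": -0.06, "dz": 0, "turn": 0},
  {"dx": 0, "dy": -0.05, "dz": 0.03, "turn": 0},
  {"dx": 0, "dy": 0, "dz": 0.06, "turn": 0},
  {"dx": 0, "dy": 0, "dz": 0, "turn": 0},
])

```text
clock: 8.3
tcp_pos: [0.5614, -0.3291, 0.1281]
tcp_rot: [-0.002, -0.092, 0.996, 0.002]
wrist_force: [-0.1, 0.6, -1.5]
finger_gap: 0.214
gripper_force: 30.0
```

```bash
python3 - <<'E'
from h import *
s=robot.sense();print(s['q'].round(2),s['tcp_pos'],s['finger_gap'],s['wrist_force'])
f=snap('wrist','w4'); p=proj(f,(.565,-.3364,.058),True); print(p)
cv2.imwrite('pics/c5.png',cv2.resize(f['pixels'][210:300,260:380,::-1],(800,600),interpolation=cv2.INTER_CUBIC))
E
```

```text
[ 0.27  0.6   0.31  1.65 -0.22  0.93  2.41] [ 0.56143264 -0.32906915  0.12808549] 0.21380276856168032 [-0.09075647  0.62101582 -1.53464902]
[304.44757962 264.65303728]
```

View pics/c5.png

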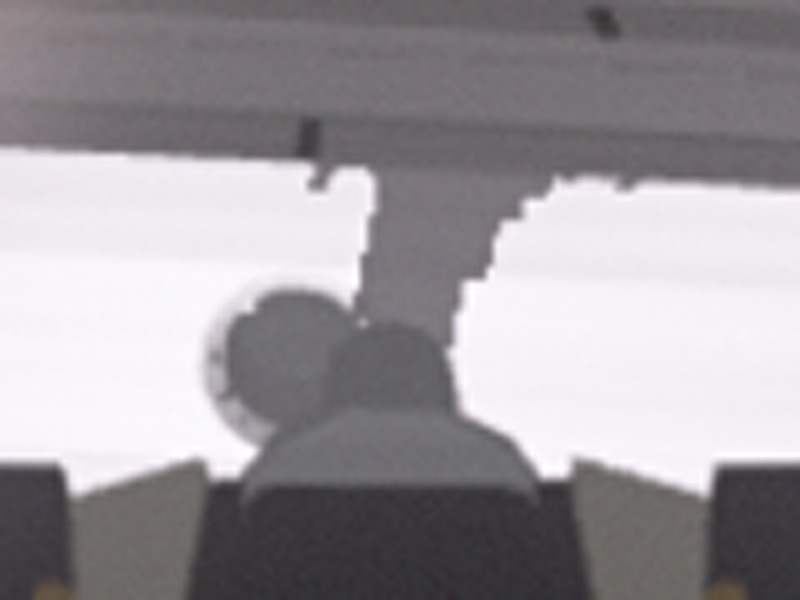

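apply_moves([
  {"dx": -0.006, "dy": -0.012, "dz": 0, "turn": 0},
  {"dx": 0, "dy": 0, "dz": 0, "turn": 0},
  {"dx": 0, "dy": 0, "dz": 0, "turn": 0},
  {"dx": 0, "dy": 0, "dz": 0, "turn": 0},
])

```text
clock: 8.85
tcp_pos: [0.5657, -0.3337, 0.1311]
tcp_rot: [0.0, -0.092, 0.996, -0.0]
wrist_force: [-0.2, 0.3, -1.0]
finger_gap: 0.216
gripper_force: 30.0
```

apply_moves([
  {"dx": 0, "dy": -0.011, "dz": 0, "turn": 0},
  {"dx": 0, "dy": 0, "dz": 0, "turn": 0},
  {"dx": 0, "dy": 0, "dz": 0.02, "turn": 0},
  {"dx": 0, "dy": 0, "dz": 0.015, "turn": 0},
  {"dx": 0, "dy": 0, "dz": 0, "turn": 0},
])

```text
clock: 9.48
tcp_pos: [0.5657, -0.3366, 0.1195]
tcp_rot: [-0.001, -0.092, 0.996, 0.0]
wrist_force: [-0.3, -1.2, -1.4]
finger_gap: 0.22
gripper_force: 30.0
```

```bash
python3 - <<'E'
from h import *
s=robot.sense();print(s['tcp_pos'],s['finger_gap'],s['wrist_force'])
f=snap('wrist','w5')
cv2.imwrite('pics/c6.png',cv2.resize(f['pixels'][210:300,260:380,::-1],(800,600),interpolation=cv2.INTER_CUBIC))
E
```

```text
[ 0.56573241 -0.3366484   0.11952746] 0.22035450892287356 [-0.28014175 -1.21798749 -1.42202333]
```

View pics/c6.png

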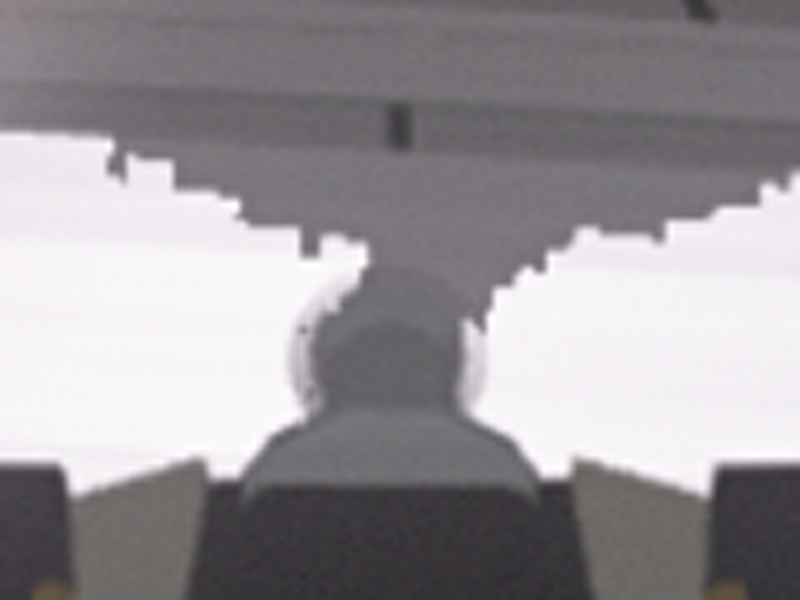

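apply_moves([
  {"dx": 0, "dy": 0, "dz": 0.013, "turn": 0},
  {"dx": 0, "dy": 0, "dz": 0.013, "turn": 0},
  {"dx": 0, "dy": 0, "dz": 0, "turn": 0},
])

```text
clock: 9.9
tcp_pos: [0.5658, -0.3368, 0.1119]
tcp_rot: [-0.0, -0.092, 0.996, 0.0]
wrist_force: [-0.1, 0.2, -1.5]
finger_gap: 0.21
gripper_force: 30.0
```

apply_moves([
  {"dx": 0, "dy": 0, "dz": 0.013, "turn": 0},
  {"dx": 0, "dy": 0, "dz": 0.007, "turn": 0},
  {"dx": 0, "dy": 0, "dz": 0, "turn": 0},
])

```text
clock: 10.28
tcp_pos: [0.5659, -0.337, 0.1062]
tcp_rot: [-0.0, -0.092, 0.996, 0.0]
wrist_force: [-2.0, -1.0, -2.2]
finger_gap: 0.212
gripper_force: 30.0
```

apply_moves([
  {"dx": -0.001, "dy": 0.017, "dz": 0, "turn": 0},
  {"dx": -0.001, "dy": 0.024, "dz": 0, "turn": 0},
  {"dx": -0.001, "dy": 0.024, "dz": 0, "turn": 0},
  {"dx": -0.001, "dy": 0.022, "dz": 0, "turn": 0},
  {"dx": 0, "dy": 0, "dz": 0, "turn": 0},
])

```text
clock: 10.9
tcp_pos: [0.5622, -0.3095, 0.1065]
tcp_rot: [-0.001, -0.092, 0.996, 0.001]
wrist_force: [-2.6, -0.0, -0.4]
finger_gap: 0.218
gripper_force: 30.0
```

apply_moves([
  {"dx": 0, "dy": 0, "dz": 0.01, "turn": 0},
  {"dx": 0, "dy": 0, "dz": 0.005, "turn": 0},
  {"dx": 0, "dy": 0, "dz": 0, "turn": 0},
])

```text
clock: 11.28
tcp_pos: [0.5624, -0.3104, 0.1017]
tcp_rot: [-0.0, -0.092, 0.996, 0.001]
wrist_force: [-4.0, 2.4, 0.3]
finger_gap: 0.222
gripper_force: 30.0
```

apply_moves([
  {"dx": 0.003, "dy": 0, "dz": 0.004, "turn": 0},
  {"dx": 0, "dy": 0, "dz": 0.004, "turn": 0},
  {"dx": 0, "dy": 0, "dz": 0, "turn": 0},
])

```text
clock: 11.65
tcp_pos: [0.5622, -0.3112, 0.0999]
tcp_rot: [0.0, -0.092, 0.996, 0.0]
wrist_force: [-2.6, 1.8, 2.4]
finger_gap: 0.217
gripper_force: 30.0
```

apply_moves([
  {"dx": 0.001, "dy": 0.01, "dz": 0.004, "turn": 0},
  {"dx": 0, "dy": 0.007, "dz": 0.004, "turn": 0},
  {"dx": 0, "dy": 0, "dz": 0.002, "turn": 0},
])

```text
clock: 12.02
tcp_pos: [0.5621, -0.3105, 0.0997]
tcp_rot: [0.002, -0.091, 0.996, -0.003]
wrist_force: [-4.6, -1.7, 14.8]
finger_gap: 0.219
gripper_force: 30.0
```

apply_moves([
  {"dx": 0.001, "dy": 0, "dz": -0.006, "turn": 0},
  {"dx": 0, "dy": 0.008, "dz": 0, "turn": 0},
  {"dx": 0, "dy": 0, "dz": 0, "turn": 0},
])

```text
clock: 12.4
tcp_pos: [0.5612, -0.3064, 0.0998]
tcp_rot: [0.002, -0.091, 0.996, -0.002]
wrist_force: [0.1, -6.2, 6.5]
finger_gap: 0.216
gripper_force: 30.0
```

apply_moves([
  {"dx": 0, "dy": 0.007, "dz": 0, "turn": 0},
  {"dx": 0, "dy": 0.007, "dz": 0, "turn": 0},
  {"dx": 0, "dy": 0, "dz": 0, "turn": 0},
])

```text
clock: 12.78
tcp_pos: [0.5606, -0.3022, 0.0998]
tcp_rot: [0.002, -0.092, 0.996, -0.002]
wrist_force: [-0.6, -4.9, 5.0]
finger_gap: 0.219
gripper_force: 30.0
```

apply_moves([
  {"dx": 0, "dy": 0.007, "dz": 0, "turn": 0},
  {"dx": 0, "dy": 0, "dz": 0, "turn": 0},
])

```text
clock: 13.02
tcp_pos: [0.5603, -0.3002, 0.0998]
tcp_rot: [0.002, -0.092, 0.996, -0.002]
wrist_force: [0.9, -5.3, 4.6]
finger_gap: 0.217
gripper_force: 30.0
```

apply_moves([
  {"dx": 0, "dy": 0.007, "dz": 0.001, "turn": 0},
  {"dx": 0, "dy": 0.006, "dz": 0, "turn": 0},
  {"dx": 0, "dy": 0, "dz": 0, "turn": 0},
])

```text
clock: 13.4
tcp_pos: [0.5598, -0.2967, 0.0998]
tcp_rot: [0.002, -0.092, 0.996, -0.003]
wrist_force: [0.8, -6.1, 6.2]
finger_gap: 0.219
gripper_force: 30.0
```

apply_moves([
  {"dx": 0, "dy": 0.006, "dz": 0.001, "turn": 0},
  {"dx": 0, "dy": 0.003, "dz": 0, "turn": 0},
  {"dx": 0, "dy": 0, "dz": 0, "turn": 0},
])

```text
clock: 13.78
tcp_pos: [0.5595, -0.2946, 0.0998]
tcp_rot: [0.002, -0.091, 0.996, -0.003]
wrist_force: [0.3, -6.2, 7.4]
finger_gap: 0.22
gripper_force: 30.0
```

apply_moves([
  {"dx": 0, "dy": 0.007, "dz": 0, "turn": 0},
  {"dx": 0, "dy": 0.006, "dz": 0, "turn": 0},
  {"dx": 0, "dy": 0, "dz": 0, "turn": 0},
])

```text
clock: 14.15
tcp_pos: [0.5589, -0.2906, 0.0998]
tcp_rot: [0.003, -0.091, 0.996, -0.003]
wrist_force: [0.6, -7.4, 6.4]
finger_gap: 0.221
gripper_force: 30.0
```

apply_moves([
  {"dx": 0, "dy": 0.007, "dz": 0, "turn": 0},
  {"dx": 0, "dy": 0.003, "dz": 0, "turn": 0},
  {"dx": 0, "dy": 0, "dz": 0, "turn": 0},
])

```text
clock: 14.52
tcp_pos: [0.5585, -0.2877, 0.0998]
tcp_rot: [0.003, -0.091, 0.996, -0.003]
wrist_force: [0.6, -5.8, 6.4]
finger_gap: 0.218
gripper_force: 30.0
```

apply_moves([
  {"dx": 0, "dy": 0.007, "dz": 0.001, "turn": 0},
  {"dx": 0, "dy": 0.004, "dz": 0, "turn": 0},
  {"dx": 0, "dy": 0, "dz": 0, "turn": 0},
])

```text
clock: 14.9
tcp_pos: [0.558, -0.2847, 0.0997]
tcp_rot: [0.003, -0.091, 0.996, -0.003]
wrist_force: [0.6, -6.2, 7.7]
finger_gap: 0.213
gripper_force: 30.0
```

apply_moves([
  {"dx": 0, "dy": 0.007, "dz": 0, "turn": 0},
  {"dx": 0, "dy": 0.003, "dz": 0, "turn": 0},
  {"dx": 0, "dy": 0, "dz": 0, "turn": 0},
])

```text
clock: 15.28
tcp_pos: [0.5562, -0.2777, 0.0976]
tcp_rot: [0.001, -0.092, 0.996, 0.0]
wrist_force: [2.1, -1.9, 2.5]
finger_gap: 0.216
gripper_force: 30.0
```

apply_moves([
  {"dx": 0, "dy": 0, "dz": 0.005, "turn": 0},
  {"dx": 0, "dy": 0, "dz": 0.005, "turn": 0},
  {"dx": 0, "dy": 0, "dz": 0, "turn": 0},
])

```text
clock: 15.65
tcp_pos: [0.5559, -0.2785, 0.0946]
tcp_rot: [0.001, -0.092, 0.996, -0.0]
wrist_force: [4.4, -2.6, -0.1]
finger_gap: 0.217
gripper_force: 30.0
```

apply_moves([
  {"dx": -0.003, "dy": -0.002, "dz": 0.01, "turn": 0},
  {"dx": 0, "dy": 0, "dz": 0.01, "turn": 0},
  {"dx": 0, "dy": 0, "dz": 0, "turn": 0},
])

```text
clock: 16.02
tcp_pos: [0.5561, -0.2788, 0.0881]
tcp_rot: [0.0, -0.092, 0.996, -0.0]
wrist_force: [6.1, -2.7, -2.2]
finger_gap: 0.22
gripper_force: 30.0
```

apply_moves([
  {"dx": -0.003, "dy": -0.002, "dz": 0.01, "turn": 0},
  {"dx": 0, "dy": 0, "dz": 0.01, "turn": 0},
  {"dx": 0, "dy": 0, "dz": 0, "turn": 0},
])

```text
clock: 16.4
tcp_pos: [0.5564, -0.2789, 0.0818]
tcp_rot: [-0.001, -0.092, 0.996, 0.0]
wrist_force: [3.0, -2.3, -4.4]
finger_gap: 0.215
gripper_force: 30.0
```

apply_moves([
  {"dx": -0.001, "dy": -0.001, "dz": 0.007, "turn": 0},
  {"dx": 0, "dy": 0, "dz": 0.007, "turn": 0},
  {"dx": 0, "dy": 0, "dz": 0, "turn": 0},
])

```text
clock: 16.77
tcp_pos: [0.5565, -0.279, 0.0778]
tcp_rot: [-0.001, -0.092, 0.996, 0.001]
wrist_force: [0.4, -0.5, -0.1]
finger_gap: 0.216
gripper_force: 30.0
```

apply_moves([
  {"dx": 0, "dy": 0, "dz": 0.005, "turn": 0},
  {"dx": 0, "dy": 0, "dz": 0.003, "turn": 0},
  {"dx": 0, "dy": 0, "dz": 0, "turn": 0},
])

```text
clock: 17.15
tcp_pos: [0.5572, -0.2794, 0.0759]
tcp_rot: [-0.0, -0.092, 0.996, 0.0]
wrist_force: [-0.3, -0.1, -1.1]
finger_gap: 0.217
gripper_force: 30.0
```

apply_moves([
  {"dx": 0, "dy": 0, "dz": 0.004, "turn": 0},
  {"dx": 0, "dy": 0, "dz": 0.003, "turn": 0},
  {"dx": 0, "dy": 0, "dz": 0, "turn": 0},
])

```text
clock: 17.52
tcp_pos: [0.5574, -0.2803, 0.0758]
tcp_rot: [0.0, -0.092, 0.996, -0.0]
wrist_force: [-4.6, 1.6, 12.7]
finger_gap: 0.218
gripper_force: 30.0
```

apply_moves([
  {"dx": 0.002, "dy": 0, "dz": -0.005, "turn": 0},
  {"dx": 0, "dy": 0, "dz": 0, "turn": 0},
  {"dx": 0, "dy": 0, "dz": 0, "turn": 0},
])

```text
clock: 17.9
tcp_pos: [0.5569, -0.2798, 0.0758]
tcp_rot: [0.0, -0.092, 0.996, -0.0]
wrist_force: [-1.6, 0.3, 5.4]
finger_gap: 0.215
gripper_force: 30.0
```

apply_moves([
  {"dx": 0, "dy": 0, "dz": 0, "turn": 0},
  {"dx": 0, "dy": 0, "dz": 0, "turn": 0},
  {"dx": 0, "dy": 0, "dz": 0, "turn": 0},
  {"dx": 0, "dy": 0, "dz": 0, "turn": 0},
  {"dx": 0, "dy": 0, "dz": 0, "turn": 0},
], gripper=0.4)

```text
clock: 18.52
tcp_pos: [0.5567, -0.2796, 0.0753]
tcp_rot: [-0.0, -0.092, 0.996, -0.0]
wrist_force: [-0.2, -0.5, -0.6]
finger_gap: 0.599
gripper_force: 0.0
```

Open 55 mm; retreat straight up and check.

apply_moves([
  {"dx": 0, "dy": 0, "dz": -0.05, "turn": 0},
  {"dx": 0, "dy": 0, "dz": -0.1, "turn": 0},
  {"dx": 0, "dy": 0, "dz": -0.12, "turn": 0},
  {"dx": 0, "dy": 0, "dz": -0.12, "turn": 0},
  {"dx": 0, "dy": 0, "dz": 0, "turn": 0},
])

```text
clock: 19.15
tcp_pos: [0.5591, -0.2811, 0.1972]
tcp_rot: [0.003, -0.092, 0.996, -0.002]
wrist_force: [-0.2, -0.4, -0.1]
finger_gap: 0.598
gripper_force: 0.0
```

```bash
python3 - <<'E'
from h import *
print(robot.sense()['tcp_pos'])
f=snap('wrist','w6');g=snap('scene','s6')
a=cv2.resize(f['pixels'][180:340,240:400,::-1],(400,400),interpolation=cv2.INTER_CUBIC)
p=proj(g,(.557,-.28,.08));print(p);u,v=p.astype(int)
b=cv2.resize(g['pixels'][v-40:v+40,u-40:u+40,::-1],(400,400),interpolation=cv2.INTER_CUBIC)
cv2.imwrite('pics/c7.png',np.hstack([a,b]))
E
```

```text
[ 0.55908081 -0.28106042  0.19718245]
[342.1895769  244.05829407]
```

View pics/c7.png

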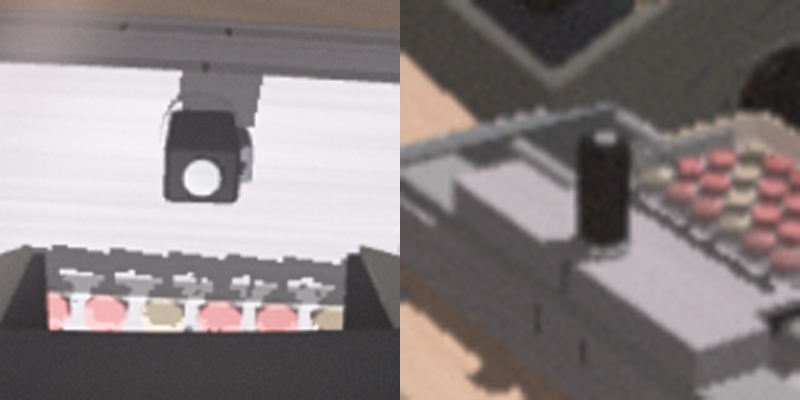

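The pin stands upright with its collar seated. The button is out on the right (+y) side, around (247,150), and the carriage pointer at (205,67) lies between the notches at (125,27) and (228,32).

```bash
python3 -c "
from plant import robot
print(robot.hand_in())"
```

```text
the job is handed in; nothing more can be done
None
```

The job is handed in, verdict unknown: the last pictures show the pin upright through the carriage's bore and the index bar, its collar on the carriage, its button out and the carriage between the notches, and the arm stayed clear of the beaker, tape and timer.

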